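Find the swing arm with the worn pivot and reject it

ROBOT

A 6-joint arm with a two-finger parallel gripper is mounted at the origin on a cart in front of the work surface, level with it; the furniture and walls round the work are solid. World frame = base frame: x ahead of the robot, y to its left, z up, the work surface at z = 0. Lengths are in m, angles in degrees, forces in N, time in s.
With the tool pointing down it reaches from about 0.325 to 0.9 m from the base axis. Payload 6.1 kg.
Tool frame: the origin (TCP) lies at the very end of the fingers, on their centre line; the grasp point (between the pads) lies 19 mm behind it; z points along the fingers, x is the direction in which the jaws open and shut, and the axes are right-handed (so a half turn about z gives the same grasp; the last joint's range is limited). The gripper opens to 87 mm and grips with 3 to 60 N. Pads are 19 mm wide; open, the fingers measure 117 mm over their backs; the gripper's body (75 mm by 190 mm) begins 51 mm behind the grasp point.
Start: joints at [-81.022, 12.628, 87.462, -0, 79.91, -7.225], TCP at [0.174, -0.6, 0.223] pointing down, gripper open.
Joint ranges: [-170.65, 170.65], [-52.31, 119.04], [5.05, 147.46], [-71.25, 251.25], [11.57, 151.72], [-153.62, 153.62]. Speed limits (degrees/s): [147.25, 147.25, 172.46, 180, 180, 180].

INTERFACE

Orientations are given as a 3x3 rotation matrix whose columns are the frame's x, y, z axes.
In Python, from bench import telemetry, snapshot, workorder, look_for, outline_of gives the robot as it stands.
- The arm moves only by the shell command python3 -m jog 'ROWS' [FORCE]. ROWS is JSON, a list of rows, each an object of numbers: "tx", "ty", "tz": the shift along the tool's x, y, z in mm; "wx", "wy", "wz": the turn, a rotation vector about the tool's x, y, z in rad; "gripper": the finger opening in mm, from 0 to 87. In form: [{"tx": .., "ty": .., "tz": .., "wx": .., "wy": .., "wz": .., "gripper": ..}, ...]. A call has 1 to 5 rows; each row shifts and turns the commanded pose from where the row before left it, along the tool's axes as they then stand; what a row does not reach is not made up. A row lasts 1/8 s, in which the tool goes at most 62.5 mm and 10.7 degrees, less where a joint would pass 70% of its speed; a pose out of reach is approached as far as the arm can. A call with a gripper value outside its range is refused whole. The fingers move at their own pace and stop on an object; FORCE is the grip in N (left out, the last holds). Time passes only in rows, so rows that do not move let the fingers close. It gives the time, the measured TCP pose, the force and the opening at its end, in the units of the state.
- telemetry.get_state(): the state, without advancing time (a new reading comes with each control period).
- snapshot(name): name is "side" or "top" or "wrist"; returns a dict with "frame" (420x560x3 uint8, blue, green, red), "fx", "fy", "cx", "cy" (pixels), "cam_to_world" (4x4, takes a point from camera to world coordinates). Camera axes: x right, y down, z forward; pixel columns grow to the right and rows downward; lengths in m; the calibration is good to about 2 mm. The wrist camera is an equidistant fisheye: a pixel r from the principal point sees the ray r / f radians off the axis. A picture is of the moment at which its call begins. There is no depth.
- workorder.finish_job(): hands the job in, once; it reports no verdict.
Trained networks look in a picture, given as the dict that the camera call returned (one of the last four; its "shot" number tells which), for a name from the list of things; names that differ only in an ending like _2 or _b are one class to them, and where a whole thing is asked for, a point or a joint stands for the part that bears it (a point fixed in the world has none). Each returns a list of dicts, best first, with "confidence" (0 to 1); they miss things now and then, are a little off and sometimes report something else, mostly with a low value. They report only what shows in the picture. A call takes as long as a camera call. They do not tell look-alikes from the thing itself.
- look_for(name, picture): "location" ([x, y, z] in m, in world coordinates, good to about 4 mm: the middle of the surface that is visible of it).
- outline_of(name, picture): "mask" (420x560 bool, what is visible of it).
The state is a dict: "t": time; "joints": joint angles; "dq": joint speeds; "joint_torque": joint torques, N m; "position": TCP position; "orientation": TCP orientation; "contact_force": force on the tool from outside, world axes, zero at the start; "wrist_torque": the same for the moment, N m; "grip_width": finger opening in m.
Only numpy, scipy, OpenCV 4.12 (cv2) and the standard library are available. Lean on these libraries where they do the work, as an engineer would, in place of code of your own. Each camera call takes 0.05 s, during which the arm holds its last target.

TASK

Three swing-arm units stand in the rack, and one of them has a worn pivot with play in it. Find it by feel: rock the knobs with a light touch (well under 10 N), first to the left and then to the right as you face the rack, and never force an arm that does not give or has come to its stop. Leave the worn arm swung over to its right stop as a mark, lift that unit out by its square head and set it upright in the steel dish so; leave the sound units seated in the rack and the other things where they are.

Things in the scene. Friction and masses are not known exactly. Their poses are not given: they have to be found in the camera images.
- unit_a: One of three units that look alike: steel foot 44x44x12 mm; fixed square grip head 22x22 mm, from 44 to 80 mm above the underside; between them, at 29 to 39 mm, an arm that swings about the upright axis and reaches 52 mm along the unit's -x (to the robot) to a knob. 0.26 to 0.5 kg. Origin: centre of the underside, on the pivot axis; z up, y left. Sits 9 mm deep in its nest with 1.5 mm rattle (up to 5 mm in all at the knob).
- knob_a (a point): Point on the axis of unit a's upright black knob, 53 mm above the unit's underside, 52 mm from its pivot axis. The knob is 14 mm in diameter (10 mm at its foot) and stands from 37 to 67 mm above the unit's underside.
- swing_a: The swing arm with its knob of unit a, 40 g; origin on the pivot axis 29 mm above the unit's underside; its -x points along the arm to the knob, z up. Starts within 0.05 rad of the unit's own -x. A sound pivot stays put below about 10 N at the knob and would only turn if forced; the worn one turns under about 0.5 N between stops 0.13 rad (7 mm at the knob) either side, and stays where it is left.
- unit_b: One of three units that look alike: steel foot 44x44x12 mm; fixed square grip head 22x22 mm, from 44 to 80 mm above the underside; between them, at 29 to 39 mm, an arm that swings about the upright axis and reaches 52 mm along the unit's -x (to the robot) to a knob. 0.26 to 0.5 kg. Origin: centre of the underside, on the pivot axis; z up, y left. Sits 9 mm deep in its nest with 1.5 mm rattle (up to 5 mm in all at the knob).
- knob_b (a point): Point on the axis of unit b's upright black knob, 53 mm above the unit's underside, 52 mm from its pivot axis. The knob is 14 mm in diameter (10 mm at its foot) and stands from 37 to 67 mm above the unit's underside.
- swing_b: The swing arm with its knob of unit b, 40 g; origin on the pivot axis 29 mm above the unit's underside; its -x points along the arm to the knob, z up. Starts within 0.05 rad of the unit's own -x. A sound pivot stays put below about 10 N at the knob and would only turn if forced; the worn one turns under about 0.5 N between stops 0.13 rad (7 mm at the knob) either side, and stays where it is left.
- unit_c: One of three units that look alike: steel foot 44x44x12 mm; fixed square grip head 22x22 mm, from 44 to 80 mm above the underside; between them, at 29 to 39 mm, an arm that swings about the upright axis and reaches 52 mm along the unit's -x (to the robot) to a knob. 0.26 to 0.5 kg. Origin: centre of the underside, on the pivot axis; z up, y left. Sits 9 mm deep in its nest with 1.5 mm rattle (up to 5 mm in all at the knob).
- knob_c (a point): Point on the axis of unit c's upright black knob, 53 mm above the unit's underside, 52 mm from its pivot axis. The knob is 14 mm in diameter (10 mm at its foot) and stands from 37 to 67 mm above the unit's underside.
- swing_c: The swing arm with its knob of unit c, 40 g; origin on the pivot axis 29 mm above the unit's underside; its -x points along the arm to the knob, z up. Starts within 0.05 rad of the unit's own -x. A sound pivot stays put below about 10 N at the knob and would only turn if forced; the worn one turns under about 0.5 N between stops 0.13 rad (7 mm at the knob) either side, and stays where it is left.
- rack: Fixed aluminium rack plate 90 x 250 x 14 mm on the bench mat with three square nests in a row along its y, 75 mm apart, one unit in each. Origin: centre of its underside; x points away from the robot, y to the robot's left, z up. Nests are centred at x = 12 mm, y = -75, 0, 75 mm; their floor is 5 mm above the origin.
- dish: Fixed open steel dish behind the rack, 130 (x) x 150 (y) x 24 mm high, walls and floor 3 mm thick. Origin: centre of its underside; z up, x away from the robot.
- petri_1: Bystander: loose round petri dish, 61 mm across, 16 mm high; origin under its centre. Leave alone.
- stain_violet: Bystander: loose dark dropper bottle, 32 mm across, 99 mm tall; origin under its centre. Leave alone.
- coverbox1: Bystander: loose small clear plastic box, 26 x 27 x 17 mm; origin under its centre. Leave alone.
There are look-alikes about, which are no part of the job. What is shaped like the unit_b but blue is not meant. Leave any orange look-alike of the unit_c alone.

How it is judged:
By the outcome, as a careful person would: the job done as asked, in the order asked, and still so for the second after the job is handed in, with the robot touching nothing.
It also fails if it takes over 61 s, if anything falls off the work surface, if the arm or the gripper's body presses on something with over 40 N, if the wrist force passes 120 N, or if a joint passes its speed limit or range.

## Working session

There is one attempt and no reset: what is moved stays moved. The work goes in short steps, Python scripts to look and compute and a shell command to move; the robot and the scene stay as the last step left them, time stands still between calls to the robot, and variables do not carry over. Pictures are saved under pics/ and viewed, and the job is handed in when it is done.

```bash
ls; mkdir -p pics
python3 - <<'E'
from bench import telemetry, snapshot
import cv2
s=telemetry.get_state(); print(s)
for n in ("side","top","wrist"):
    p=snapshot(n); cv2.imwrite(f"pics/{n}0.png",p["frame"]); print(n,p["fx"],p["cx"],p["cam_to_world"])
E
```

```text
pics
{'t': 0.0, 'joints': array([-8.10202739e+01,  1.26759126e+01,  8.75244226e+01,  1.56206434e-03,
        7.99119587e+01, -7.22471714e+00]), 'dq': array([ 0.01480507, -0.02825609, -0.08766168, -0.06521164, -0.01536782,
       -0.07373194]), 'joint_torque': array([ 6.97632131e-04, -4.94612789e+01, -3.87376893e+01,  6.98712235e-02,
        5.66862943e-02, -1.26080004e-04]), 'position': array([ 0.17432666, -0.59955067,  0.22144242]), 'orientation': array([[ 2.79060693e-01, -9.60273425e-01, -2.79397757e-04],
       [-9.60271504e-01, -2.79060700e-01,  1.94006530e-03],
       [-1.94096209e-03, -2.73098264e-04, -9.99998079e-01]]), 'contact_force': array([ 0.55748427, -0.33387715,  0.50363076]), 'wrist_torque': array([-0.00878313,  0.02639996,  0.00027608]), 'grip_width': 0.08716423537973109}
side 436.49684301813 281.7217486326224 [[-0.95642381 -0.21692429  0.1954414   0.35127254]
 [-0.29190754  0.69526611 -0.65680669  0.51322638]
 [ 0.00659354 -0.68523638 -0.7282909   0.88680677]
 [ 0.          0.          0.          1.        ]]
top 451.4147627343466 278.0584499317795 [[ 0.03366162 -0.97798897  0.20592344  0.32829709]
 [-0.99941655 -0.03174621  0.0125995  -0.18998113]
 [-0.00578488 -0.20622741 -0.97848699  1.29709028]
 [ 0.          0.          0.          1.        ]]
wrist 325.19226210127806 277.1838258316503 [[ 0.27850346 -0.92308332 -0.26524141  0.2466121 ]
 [-0.96043296 -0.268271   -0.07482773 -0.57889775]
 [-0.00208435  0.27558637 -0.96127405  0.38352873]
 [ 0.          0.          0.          1.        ]]
```

View pics/top0.png

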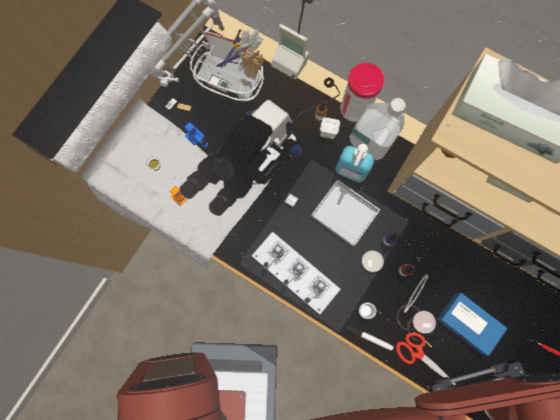

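View pics/side0.png

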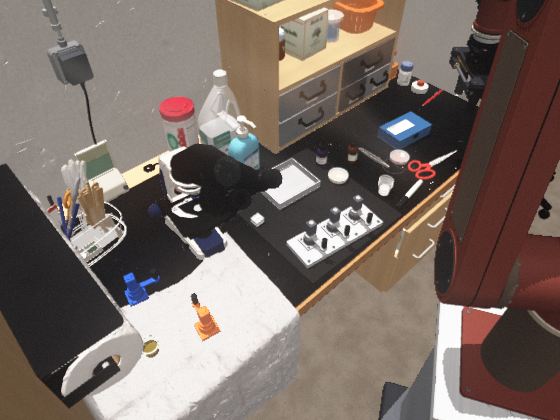

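```bash
cat > h.py <<'E'
from bench import telemetry, snapshot, workorder, look_for, outline_of
import numpy as np, cv2
def ray(p,u,v):
    M=p["cam_to_world"]; d=M[:3,:3]@np.array([(u-p["cx"])/p["fx"],(v-p["cy"])/p["fy"],1]); return M[:3,3],d
def atz(p,u,v,z):
    o,d=ray(p,u,v); return o+d*(z-o[2])/d[2]
def proj(p,X):
    M=p["cam_to_world"]; c=M[:3,:3].T@(np.array(X)-M[:3,3]); return np.array([p["cx"]+p["fx"]*c[0]/c[2],p["cy"]+p["fy"]*c[1]/c[2]])
E
python3 - <<'E'
from h import *
for n in ("top","side"):
    p=snapshot(n)
    for k in ("rack","dish","unit_a","knob_a","petri_1","stain_violet","coverbox1"):
        for r in look_for(k,p)[:6]:
            print(n,k,round(r["confidence"],2),np.round(r["location"],4),np.round(proj(p,r["location"])))
E
```

```text
top rack 0.79 [ 0.4242 -0.2297  0.0116] [296. 272.]
top rack 0.52 [ 0.5241 -0.4856  0.0566] [390. 238.]
top dish 0.79 [ 0.6026 -0.3701  0.0008] [345. 213.]
top unit_a 0.88 [ 0.4757 -0.1775  0.0437] [278. 252.]
top unit_a 0.72 [ 0.4281 -0.2324  0.0396] [297. 270.]
top unit_a 0.69 [0.6287 0.1116 0.0351] [179. 197.]
top unit_a 0.68 [ 0.3806 -0.2866  0.0435] [317. 288.]
top unit_a 0.63 [0.8134 0.0803 0.0381] [195. 136.]
top knob_a 0.55 [0.7978 0.0608 0.0383] [201. 141.]
top petri_1 0.69 [ 0.4605 -0.4497  0.0169] [374. 262.]
top petri_1 0.5 [ 0.5226 -0.4886  0.0588] [391. 239.]
top stain_violet 0.52 [ 0.5227 -0.4886  0.0574] [391. 239.]
top coverbox1 0.49 [ 0.6328 -0.2104  0.0156] [291. 200.]
side rack 0.58 [ 0.4229 -0.1992  0.0142] [334. 240.]
side dish 0.6 [ 0.5888 -0.37    0.0021] [290. 186.]
side dish 0.45 [ 0.383  -0.2787  0.0449] [357. 214.]
side unit_a 0.93 [ 0.3826 -0.2785  0.0445] [357. 214.]
side unit_a 0.84 [ 0.4754 -0.1667  0.0468] [312. 237.]
side unit_a 0.73 [ 0.4285 -0.2213  0.0445] [335. 226.]
side unit_a 0.66 [0.6324 0.1241 0.0338] [206. 325.]
side knob_a 0.81 [0.8048 0.062  0.0371] [148. 280.]
side knob_a 0.67 [ 0.4086 -0.2078  0.0467] [341. 231.]
side knob_a 0.61 [ 0.362  -0.2668  0.0434] [364. 219.]
side knob_a 0.5 [ 0.4571 -0.1522  0.0421] [317. 244.]
side knob_a 0.47 [0.6711 0.0887 0.0393] [196. 305.]
side petri_1 0.58 [ 0.4691 -0.4375  0.0159] [336. 176.]
side coverbox1 0.62 [ 0.636  -0.205   0.0222] [256. 218.]
side coverbox1 0.35 [ 0.4647 -0.4415  0.015 ] [338. 175.]
```

The rack units are at top-image pixels (278,252), (297,270) and (317,288). Two look-alikes need excluding: orange at (179,197) and blue at (195,136), both on the towel. The three grey units in the white rack plate match the description. I'll check that in a close crop.

Run:
```python
from h import *
p=snapshot("top"); q=snapshot("side")
a=cv2.resize(p["frame"][170:330,230:430],None,fx=4,fy=4,interpolation=cv2.INTER_CUBIC)
b=cv2.resize(q["frame"][150:280,230:430],None,fx=4,fy=4,interpolation=cv2.INTER_CUBIC)
cv2.imwrite("pics/topc.png",a[:600]);cv2.imwrite("pics/sidec.png",b)
for k,z in (("rack",0.014),("dish",0.024)):
    for n,im in (("top",p),("side",q)):
        m=outline_of(k,im)
        if not m: continue
        m=m[0]["mask"].astype(np.uint8)
        c=max(cv2.findContours(m,0,2)[0],key=cv2.contourArea)
        w=np.array([atz(im,*pt[0],z)[:2] for pt in c],np.float32)
        print(k,n,cv2.minAreaRect(w))
```

```text
rack top ((0.42586201429367065, -0.2286739945411682), (0.2540034055709839, 0.09426582604646683), 51.49848556518555)
rack side ((0.4247976541519165, -0.2242174595594406), (0.2579953074455261, 0.09985282272100449), 50.25436782836914)
dish top ((0.6003615856170654, -0.36775922775268555), (0.1503612995147705, 0.13671128451824188), 54.76947784423828)
dish side ((0.5997223854064941, -0.3598136603832245), (0.16541807353496552, 0.15000291168689728), 55.440528869628906)
```

View pics/topc.png

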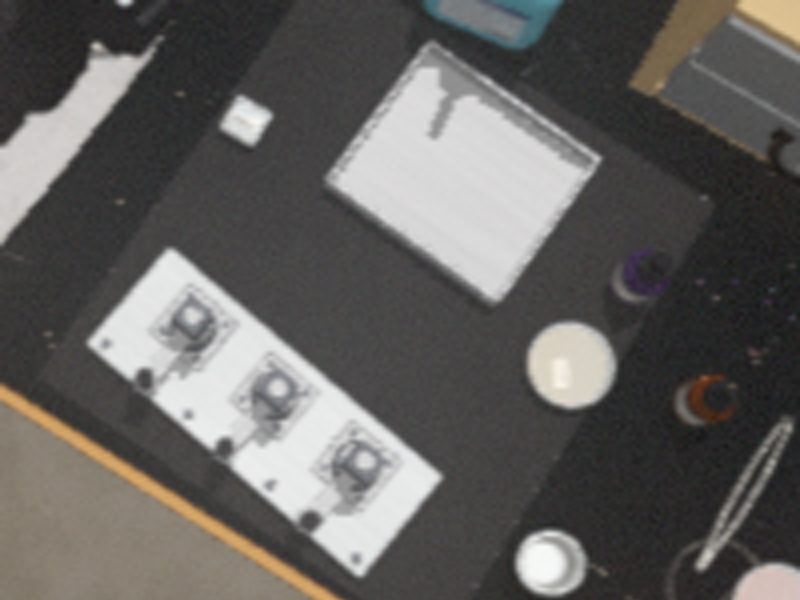

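View pics/sidec.png

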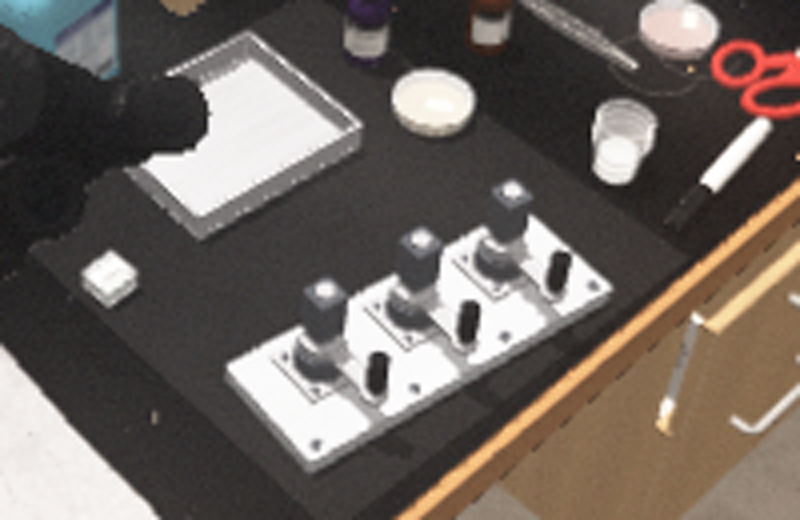

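Crops: three grey units sit in the white rack plate, heads at top-crop (190,318), (275,390), (355,465), with their knobs to the lower left, towards the robot. The dish behind the rack is empty. Next I'll compute positions from these pixels.

Run:
```python
from h import *
p=snapshot("top"); q=snapshot("side")
T=lambda x,y,z: atz(p,230+x/4-.375,170+y/4-.375,z)
S=lambda x,y,z: atz(q,230+x/4-.375,150+y/4-.375,z)
c=[T(x,y,.014)[:2] for x,y in((170,250),(88,343),(362,577),(441,477))]
print(np.round(c,4)); c=np.array(c)
print("ctr",c.mean(0),"len",np.linalg.norm(c[1]-c[2]),np.linalg.norm(c[0]-c[3]),np.linalg.norm(c[0]-c[1]),np.linalg.norm(c[2]-c[3]))
for u,v in((c[2],c[1]),(c[3],c[0]),(c[1],c[0]+0),(c[2],c[3])): print(np.degrees(np.arctan2(*(v-u)[::-1])))
print("heads top",[np.round(T(x,y,.085),4) for x,y in((194,316),(279,387),(361,461))])
print("heads side",[np.round(S(x,y,.085),4) for x,y in((325,292),(421,241),(513,191))])
print("knob top",[np.round(T(x,y,.071),4) for x,y in((146,378),(225,446),(311,518))])
print("knob side",[np.round(S(x,y,.071),4) for x,y in((378,357),(470,304),(561,255))])
d=np.array([T(x,y,.024)[:2] for x,y in((432,43),(328,180),(496,302),(600,158))])
print("dish",d,d.mean(0),[np.linalg.norm(d[i]-d[i-1]) for i in range(4)], np.degrees(np.arctan2(*(d[1]-d[2])[::-1])))
```

```text
[[ 0.5371 -0.1584]
 [ 0.4683 -0.1025]
 [ 0.3124 -0.2997]
 [ 0.3825 -0.354 ]]
ctr [ 0.42507269 -0.2286715 ] len 0.2513812497080478 0.2492952121380586 0.08871560471642118 0.08872175927576821
51.66933713482212
51.671274995382674
-39.06683281117445
-37.71960397702241
heads top [array([ 0.4811, -0.178 ,  0.085 ]), array([ 0.4353, -0.2364,  0.085 ]), array([ 0.3882, -0.2919,  0.085 ])]
heads side [array([ 0.4826, -0.1788,  0.085 ]), array([ 0.4357, -0.2378,  0.085 ]), array([ 0.3884, -0.2985,  0.085 ])]
knob top [array([ 0.4396, -0.1468,  0.071 ]), array([ 0.3958, -0.2016,  0.071 ]), array([ 0.3503, -0.2603,  0.071 ])]
knob side [array([ 0.4417, -0.1501,  0.071 ]), array([ 0.3971, -0.2079,  0.071 ]), array([ 0.3499, -0.2655,  0.071 ])]
dish [[ 0.6947586  -0.34444879]
 [ 0.59015613 -0.27041169]
 [ 0.50579313 -0.39098332]
 [ 0.61269103 -0.46587681]] [ 0.60084972 -0.36793015] [np.float64(0.1465600514758106), np.float64(0.12815290920032738), np.float64(0.14715513611537825), np.float64(0.13052278033152667)] 55.019827822402306
```

```bash
cat >> h.py <<'E'
from scipy.spatial.transform import Rotation as Ro
EX=np.array([0.784,-0.621,0]);EY=np.array([0.621,0.784,0]);CT=np.array([.425,-.2285,0])
NEST={k:CT+.012*EX+s*.075*EY for k,s in (("L",1),("M",0),("R",-1))}
KN={k:NEST[k]-.052*EX for k in NEST}
RT=np.column_stack([-EY,-EX,[0,0,-1]])
def plan(target,R=None,n=1):
    s=telemetry.get_state(); R0=np.array(s["orientation"]); p=np.array(s["position"])
    R=R0 if R is None else R
    rv=Ro.from_matrix(R0.T@R).as_rotvec()
    d=(np.array(target)-p)/n
    print("t",s["t"],"pos",np.round(p,4),"F",np.round(s["contact_force"],2),"w",s["grip_width"])
    for i in range(n):
        Ri=R0@Ro.from_rotvec(rv*i/n).as_matrix()
        print(np.round(1e3*Ri.T@d,1),np.round(rv/n,4))
E
python3 - <<'E'
from h import *
print(NEST,KN)
plan(KN["R"]+[0,0,.17],RT,8)
E
```

```text
{'L': array([ 0.480983, -0.177152,  0.      ]), 'M': array([ 0.434408, -0.235952,  0.      ]), 'R': array([ 0.387833, -0.294752,  0.      ])} {'L': array([ 0.440215, -0.14486 ,  0.      ]), 'M': array([ 0.39364, -0.20366,  0.     ]), 'R': array([ 0.347065, -0.26246 ,  0.      ])}
t 1.35 pos [ 0.1744 -0.6002  0.2225] F [0.1  1.2  0.07] w 0.08710867767091054
[-34.5 -32.5   6.6] [0.     0.     0.1191]
[-38.1 -28.2   6.6] [0.     0.     0.1191]
[-41.2 -23.4   6.6] [0.     0.     0.1191]
[-43.7 -18.4   6.6] [0.     0.     0.1191]
[-45.6 -13.1   6.6] [0.     0.     0.1191]
[-46.8  -7.6   6.6] [0.     0.     0.1191]
[-47.4  -1.9   6.6] [0.     0.     0.1191]
[-47.3   3.7   6.6] [0.     0.     0.1191]
```

```bash
python3 -m jog '[{"tx":-34.5,"ty":-32.5,"tz":6.5,"wz":0.119,"gripper":40},{"tx":-38,"ty":-28,"tz":6.5,"wz":0.119,"gripper":40},{"tx":-41,"ty":-23.5,"tz":6.5,"wz":0.119,"gripper":40},{"tx":-43.5,"ty":-18.5,"tz":6.5,"wz":0.119,"gripper":40}]'; python3 -m jog '[{"tx":-45.5,"ty":-13,"tz":6.5,"wz":0.119,"gripper":40},{"tx":-47,"ty":-7.5,"tz":6.5,"wz":0.119,"gripper":40},{"tx":-47.5,"ty":-2,"tz":6.5,"wz":0.119,"gripper":40},{"tx":-47.5,"ty":3.5,"tz":6.5,"wz":0.119,"gripper":40}]'; python3 -m jog '[{"gripper":40}]'
python3 - <<'E'
from h import *
plan(KN["R"]+[0,0,.17],RT,1)
p=snapshot("wrist"); cv2.imwrite("pics/w1.png",p["frame"])
E
```

```text
t 1.35 pos [ 0.1744 -0.6002  0.2225] F [0.1  1.2  0.07] w 0.08710867767091054
[-276.1 -260.    52.5] [0.     0.     0.9527]invalid input at $[0]: expected keys tx, ty, tz, wx, wy, wz, gripper
invalid input at $[0]: expected keys tx, ty, tz, wx, wy, wz, gripper
invalid input at $[0]: expected keys tx, ty, tz, wx, wy, wz, gripper
```

View pics/w1.png

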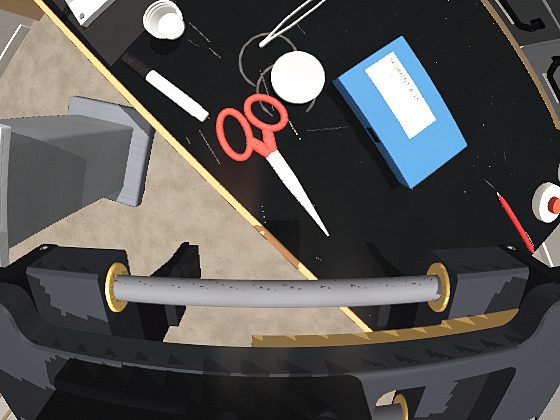

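All keys are required in every row.

```bash
python3 -m jog '[{"tx":-34.5,"ty":-32.5,"tz":6.5,"wx":0,"wy":0,"wz":0.119,"gripper":40},{"tx":-38,"ty":-28,"tz":6.5,"wx":0,"wy":0,"wz":0.119,"gripper":40},{"tx":-41,"ty":-23.5,"tz":6.5,"wx":0,"wy":0,"wz":0.119,"gripper":40},{"tx":-43.5,"ty":-18.5,"tz":6.5,"wx":0,"wy":0,"wz":0.119,"gripper":40}]'; python3 -m jog '[{"tx":-45.5,"ty":-13,"tz":6.5,"wx":0,"wy":0,"wz":0.119,"gripper":40},{"tx":-47,"ty":-7.5,"tz":6.5,"wx":0,"wy":0,"wz":0.119,"gripper":40},{"tx":-47.5,"ty":-2,"tz":6.5,"wx":0,"wy":0,"wz":0.119,"gripper":40},{"tx":-47.5,"ty":3.5,"tz":6.5,"wx":0,"wy":0,"wz":0.119,"gripper":40},{"tx":0,"ty":0,"tz":0,"wx":0,"wy":0,"wz":0,"gripper":40}]';  python3 - <<'E'
from h import *
plan(KN["R"]+[0,0,.17],RT,1)
p=snapshot("wrist"); cv2.imwrite("pics/w2.png",p["frame"])
E
```

```text
t: 1.9
position: [0.2613, -0.4306, 0.1964]
orientation: [[-0.196, -0.981, 0.0], [-0.981, 0.196, -0.0], [0.0, -0.0, -1.0]]
contact_force: [1.0, 0.6, -0.3]
grip_width: 0.0547
t: 2.52
position: [0.348, -0.26, 0.17]
orientation: [[-0.617, -0.787, -0.0], [-0.787, 0.617, 0.001], [-0.001, 0.001, -1.0]]
contact_force: [0.4, 0.2, 0.5]
grip_width: 0.0398
t 2.525 pos [ 0.348 -0.26   0.17 ] F [0.39 0.25 0.48] w 0.039829185380122284
[ 2.5 -0.8  0. ] [0.0009 0.0007 0.0044]
```

View pics/w2.png

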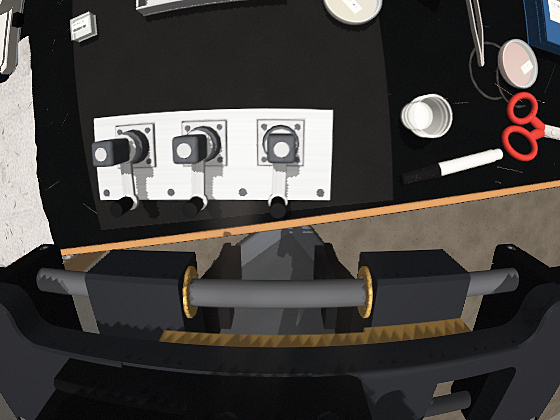

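```bash
cat >> h.py <<'E'
def wz(p,u,v,z):
    x=(u-p["cx"]);y=(v-p["cy"]);r=np.hypot(x,y);th=r/p["fx"]
    d=np.array([np.sin(th)*x/max(r,1e-9),np.sin(th)*y/max(r,1e-9),np.cos(th)])
    M=p["cam_to_world"];d=M[:3,:3]@d;o=M[:3,3]
    return o+d*(z-o[2])/d[2]
def rk(P): # rack coordinates mm
    d=np.array(P)-CT; return np.round(1e3*np.array([d@EX,d@EY,P[2]]),1)
E
python3 - <<'E'
from h import *
p=snapshot("wrist"); cv2.imwrite("pics/w3.png",cv2.resize(p["frame"][100:240,80:340],None,fx=3,fy=3,interpolation=cv2.INTER_CUBIC))
E
```

```text
(no output)
```

View pics/w3.png

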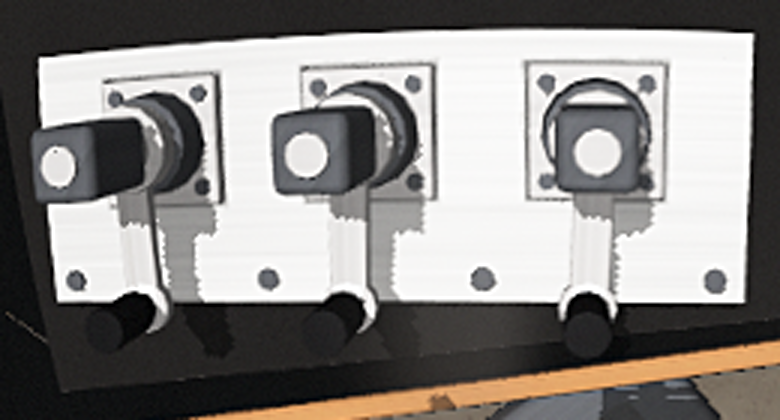

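The crop shows head top discs at (598,152), (306,155), (58,166) and knob tops at (588,335), (323,332), (104,330). All are unobstructed.

Run:
```python
from h import *
p=snapshot("wrist")
W=lambda x,y,z: rk(wz(p,80+x/3-.33,100+y/3-.33,z))
for n,h,k in (("R",(598,152),(588,335)),("M",(306,155),(323,332)),("L",(58,166),(104,330))):
    print(n,"head",W(*h,.085),"knob",W(*k,.072))
print([W(x,y,.014) for x,y in ((39,58),(755,33),(745,303),(58,302))])
plan(KN["R"]+[0,0,.046],RT,1)
```

```text
R head [ 12.4 -76.4  85. ] knob [-39.7 -74.   72. ]
M head [12.8 -0.2 85. ] knob [-39.    1.7  72. ]
L head [13.2 75.7 85. ] knob [-38.6  73.2  72. ]
[array([ 46.8, 124.5,  14. ]), array([  45.8, -127.8,   14. ]), array([ -45. , -127.1,   14. ]), array([-44.2, 125.2,  14. ])]
t 2.675 pos [ 0.3473 -0.2634  0.171 ] F [-0.59 -0.17  0.58] w 0.03992116827099169
[ -0.6   0.9 125. ] [-0.0009 -0.0006  0.002 ]
```

```bash
python3 -m jog '[{"tx":-1,"ty":0.5,"tz":55,"wx":0,"wy":0,"wz":0,"gripper":28},{"tx":0,"ty":0,"tz":50,"wx":0,"wy":0,"wz":0,"gripper":28},{"tx":0,"ty":0,"tz":16,"wx":0,"wy":0,"wz":0,"gripper":28},{"tx":0,"ty":0,"tz":0,"wx":0,"wy":0,"wz":0,"gripper":28}]'
python3 - <<'E'
from h import *
s=telemetry.get_state(); print(rk(s["position"]),[round(float(s["contact_force"]@e),2) for e in (EX,EY)],s["joint_torque"])
p=snapshot("wrist"); cv2.imwrite("pics/w4.png",p["frame"])
E
```

```text
t: 3.18
position: [0.347, -0.2621, 0.0493]
orientation: [[-0.621, -0.784, -0.001], [-0.784, 0.621, 0.001], [-0.0, 0.002, -1.0]]
contact_force: [-0.9, 0.4, -0.6]
grip_width: 0.0283
[-40.3 -74.8  49.3] [-0.96, -0.24] [-7.20176683e-02 -2.94158149e+01 -3.08808196e+01  3.15646653e-02
 -2.14502262e-01 -1.05070509e-02]
```

View pics/w4.png

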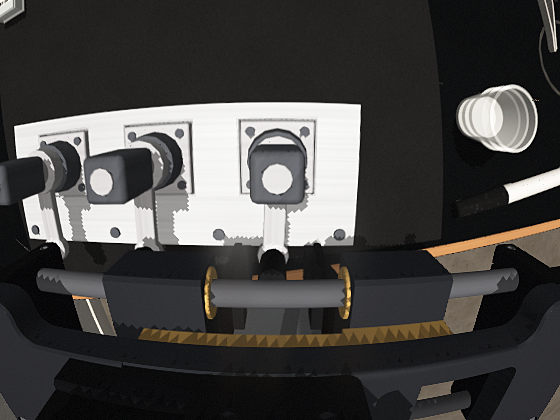

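The knob of the right unit at (270,262) sits between the fingers. I'll start rocking it to the left (tool -x).

```bash
python3 -m jog '[{"tx":-5,"ty":0,"tz":0,"wx":0,"wy":0,"wz":0,"gripper":28},{"tx":0,"ty":0,"tz":0,"wx":0,"wy":0,"wz":0,"gripper":28}]'; for i in 1 2; do python3 -m jog '[{"tx":-1,"ty":0,"tz":0,"wx":0,"wy":0,"wz":0,"gripper":28}]' | grep -E 'pos|force'; done
cat > f.py <<'E'
from h import *
s=telemetry.get_state(); print("t",s["t"],rk(s["position"]),"Fy",round(float(s["contact_force"]@EY),2),"Tz",np.round(s["wrist_torque"],3),"j1",np.round(s["joint_torque"][[0,3,5]],2), "w",round(1e3*s["grip_width"],2))
E
python3 f.py
```

```text
t: 3.48
position: [0.3518, -0.2584, 0.0511]
orientation: [[-0.62, -0.785, 0.002], [-0.785, 0.62, -0.002], [0.0, -0.003, -1.0]]
contact_force: [-0.5, 1.4, 0.4]
grip_width: 0.028
position: [0.3519, -0.2573, 0.0504]
contact_force: [-0.2, -0.5, -0.1]
position: [0.3521, -0.2561, 0.0499]
contact_force: [-0.1, 0.7, -0.6]
t 3.725 [-40.  -66.9  49.9] Fy 0.48 Tz [0.101 0.042 0.007] j1 [-0.09  0.04 -0.03] w 27.91
```

```bash
python3 -m jog '[{"tx":-1,"ty":0,"tz":0,"wx":0,"wy":0,"wz":0,"gripper":28}]' >/dev/null; python3 f.py;  python3 -m jog '[{"tx":-1,"ty":0,"tz":0,"wx":0,"wy":0,"wz":0,"gripper":28}]' >/dev/null; python3 f.py
```

```text
t 3.85 [-40.2 -65.9  49.6] Fy -0.51 Tz [0.072 0.028 0.015] j1 [-0.09  0.04 -0.02] w 28.68
t 3.975 [-40.3 -65.   49.5] Fy -0.29 Tz [-0.028  0.091  0.015] j1 [ 0.24  0.25 -0.03] w 28.21
```

```bash
python3 -m jog '[{"tx":-1,"ty":0,"tz":0,"wx":0,"wy":0,"wz":0,"gripper":28}]' >/dev/null; python3 f.py
```

```text
t 4.1 [-40.3 -64.1  49.5] Fy -1.88 Tz [ 0.022  0.138 -0.013] j1 [ 0.29  0.3  -0.03] w 27.81
```

```bash
python3 -m jog '[{"tx":-1,"ty":0,"tz":0,"wx":0,"wy":0,"wz":0,"gripper":28}]' >/dev/null; python3 f.py
```

```text
t 4.225 [-40.3 -63.1  49.5] Fy -2.9 Tz [-0.092  0.379 -0.023] j1 [ 0.77  0.66 -0.04] w 27.63
```

```bash
python3 -m jog '[{"tx":-1,"ty":0,"tz":0,"wx":0,"wy":0,"wz":0,"gripper":28}]' >/dev/null; python3 f.py
```

```text
t 4.35 [-40.3 -62.4  49.6] Fy -3.78 Tz [-0.309  0.783 -0.015] j1 [ 1.66  1.28 -0.05] w 27.95
```

```bash
python3 -m jog '[{"tx":-1,"ty":0,"tz":0,"wx":0,"wy":0,"wz":0,"gripper":28}]' >/dev/null; python3 f.py
```

```text
t 4.475 [-40.2 -61.6  49.7] Fy -5.97 Tz [-0.457  1.    -0.021] j1 [ 2.34  1.75 -0.06] w 27.73
```

```bash
python3 -m jog '[{"tx":6,"ty":0,"tz":0,"wx":0,"wy":0,"wz":0,"gripper":28},{"tx":6,"ty":0,"tz":0,"wx":0,"wy":0,"wz":0,"gripper":28}]' >/dev/null; python3 f.py;  python3 -m jog '[{"tx":2,"ty":0,"tz":0,"wx":0,"wy":0,"wz":0,"gripper":28}]' >/dev/null; python3 f.py
```

```text
t 4.725 [-40.1 -73.1  49.5] Fy 0.1 Tz [0.012 0.048 0.015] j1 [0.67 0.05 0.15] w 28.04
t 4.85 [-40.1 -75.3  49.5] Fy 0.26 Tz [-0.002  0.048 -0.021] j1 [ 0.11  0.02 -0.01] w 27.69
```

```bash
python3 -m jog '[{"tx":1,"ty":0,"tz":0,"wx":0,"wy":0,"wz":0,"gripper":28}]' >/dev/null; python3 f.py
```

```text
t 4.975 [-40.2 -76.2  49.5] Fy -0.0 Tz [0.049 0.079 0.049] j1 [-0.    0.03  0.01] w 28.02
```

```bash
python3 -m jog '[{"tx":1,"ty":0,"tz":0,"wx":0,"wy":0,"wz":0,"gripper":28}]' >/dev/null; python3 f.py
```

```text
t 5.1 [-40.2 -77.   49.5] Fy -0.81 Tz [ 0.062 -0.001  0.028] j1 [0.04 0.04 0.02] w 27.89
```

```bash
python3 -m jog '[{"tx":1,"ty":0,"tz":0,"wx":0,"wy":0,"wz":0,"gripper":28}]' >/dev/null; python3 f.py;python3 -m jog '[{"tx":1,"ty":0,"tz":0,"wx":0,"wy":0,"wz":0,"gripper":28}]' >/dev/null; python3 f.py
```

```text
t 5.225 [-40.3 -77.9  49.5] Fy 1.11 Tz [ 0.226  0.017 -0.023] j1 [-0.33 -0.19  0.03] w 27.55
t 5.35 [-40.4 -78.9  49.4] Fy 0.58 Tz [ 0.229 -0.026  0.011] j1 [-0.31 -0.17  0.03] w 27.91
```

```bash
python3 -m jog '[{"tx":1,"ty":0,"tz":0,"wx":0,"wy":0,"wz":0,"gripper":28}]' >/dev/null; python3 f.py
```

```text
t 5.475 [-40.4 -79.9  49.5] Fy 0.78 Tz [0.236 0.034 0.045] j1 [-0.25 -0.14  0.03] w 27.95
```

```bash
python3 -m jog '[{"tx":1,"ty":0,"tz":0,"wx":0,"wy":0,"wz":0,"gripper":28}]' >/dev/null; python3 f.py
```

```text
t 5.6 [-40.4 -80.9  49.5] Fy 2.48 Tz [ 0.527 -0.111  0.014] j1 [-0.9  -0.55  0.04] w 28.21
```

```bash
python3 -m jog '[{"tx":1,"ty":0,"tz":0,"wx":0,"wy":0,"wz":0,"gripper":28}]' >/dev/null; python3 f.py
```

```text
t 5.725 [-40.5 -81.7  49.5] Fy 3.67 Tz [ 0.903 -0.203 -0.002] j1 [-1.7  -1.    0.05] w 28.0
```

```bash
python3 -m jog '[{"tx":0.7,"ty":0,"tz":0,"wx":0,"wy":0,"wz":0,"gripper":28}]' >/dev/null; python3 f.py
```

```text
t 5.85 [-40.5 -82.1  49.6] Fy 5.66 Tz [ 1.225 -0.285  0.   ] j1 [-2.54 -1.51  0.05] w 28.24
```

R is sound: it gives about 4–6 mm of rattle, then the force rises both ways. Now the middle unit.

```bash
python3 -m jog '[{"tx":-7,"ty":0,"tz":0,"wx":0,"wy":0,"wz":0,"gripper":28},{"tx":0,"ty":0,"tz":-34,"wx":0,"wy":0,"wz":0,"gripper":28},{"tx":-38,"ty":0,"tz":0,"wx":0,"wy":0,"wz":0,"gripper":28},{"tx":-38,"ty":0,"tz":0,"wx":0,"wy":0,"wz":0,"gripper":28},{"tx":0,"ty":0,"tz":0,"wx":0,"wy":0,"wz":0,"gripper":28}]' >/dev/null; python3 f.py
python3 - <<'E'
from h import *
p=snapshot("wrist"); cv2.imwrite("pics/w5.png",p["frame"])
E
```

```text
t 6.475 [-40.1   1.9  83.7] Fy -0.52 Tz [0.11  0.047 0.066] j1 [1.02 0.31 0.41] w 28.04
```

View pics/w5.png

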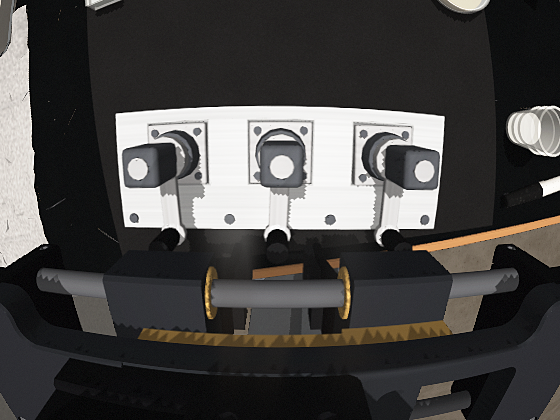

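The middle knob at (277,240) is centred between the fingers and all units are seated. I'll descend and push left.

```bash
python3 -m jog '[{"tx":0,"ty":0,"tz":34,"wx":0,"wy":0,"wz":0,"gripper":28},{"tx":0,"ty":0,"tz":0,"wx":0,"wy":0,"wz":0,"gripper":28}]' >/dev/null; python3 f.py; python3 -m jog '[{"tx":-4,"ty":0,"tz":0,"wx":0,"wy":0,"wz":0,"gripper":28}]' >/dev/null; python3 f.py; python3 -m jog '[{"tx":-1,"ty":0,"tz":0,"wx":0,"wy":0,"wz":0,"gripper":28}]' >/dev/null; python3 f.py; python3 -m jog '[{"tx":-1,"ty":0,"tz":0,"wx":0,"wy":0,"wz":0,"gripper":28}]' >/dev/null; python3 f.py
```

```text
t 6.775 [-42.6  -0.6  47.4] Fy 0.05 Tz [ 0.103 -0.022 -0.007] j1 [ 0.06  0.03 -0.  ] w 27.91
t 6.9 [-39.9   3.7  50.1] Fy -0.36 Tz [ 0.041 -0.022 -0.034] j1 [-0.45 -0.01 -0.16] w 27.72
t 7.025 [-39.2   5.2  50.7] Fy 0.23 Tz [0.086 0.005 0.015] j1 [-0.11  0.04  0.01] w 28.39
t 7.15 [-39.5   6.3  50.4] Fy -0.44 Tz [ 0.08   0.017 -0.024] j1 [-0.12  0.03 -0.02] w 27.9
```

```bash
python3 -m jog '[{"tx":-1,"ty":0,"tz":0,"wx":0,"wy":0,"wz":0,"gripper":28}]' >/dev/null; python3 f.py; python3 -m jog '[{"tx":-1,"ty":0,"tz":0,"wx":0,"wy":0,"wz":0,"gripper":28}]' >/dev/null; python3 f.py
```

```text
t 7.275 [-39.9   7.3  50. ] Fy 1.22 Tz [0.049 0.016 0.011] j1 [-0.12  0.03 -0.02] w 27.67
t 7.4 [-40.1   8.3  49.7] Fy 0.09 Tz [ 0.087  0.013 -0.005] j1 [-0.1   0.03 -0.02] w 27.95
```

```bash
python3 -m jog '[{"tx":-1,"ty":0,"tz":0,"wx":0,"wy":0,"wz":0,"gripper":28}]' >/dev/null; python3 f.py
```

```text
t 7.525 [-40.2   9.4  49.6] Fy -0.03 Tz [0.108 0.017 0.034] j1 [-0.1   0.03 -0.02] w 27.94
```

```bash
python3 -m jog '[{"tx":-1,"ty":0,"tz":0,"wx":0,"wy":0,"wz":0,"gripper":28}]' >/dev/null; python3 f.py; python3 -m jog '[{"tx":-1,"ty":0,"tz":0,"wx":0,"wy":0,"wz":0,"gripper":28}]' >/dev/null; python3 f.py
```

```text
t 7.65 [-40.3  10.2  49.5] Fy -1.39 Tz [-0.012  0.135  0.045] j1 [ 0.23  0.25 -0.03] w 27.73
t 7.775 [-40.3  11.2  49.5] Fy -0.97 Tz [-0.046  0.272  0.019] j1 [ 0.2   0.25 -0.03] w 27.98
```

```bash
python3 -m jog '[{"tx":-1,"ty":0,"tz":0,"wx":0,"wy":0,"wz":0,"gripper":28}]' >/dev/null; python3 f.py
```

```text
t 7.9 [-40.4  12.   49.5] Fy -4.2 Tz [-0.225  0.647 -0.035] j1 [ 1.37  1.08 -0.05] w 28.04
```

```bash
python3 -m jog '[{"tx":-1,"ty":0,"tz":0,"wx":0,"wy":0,"wz":0,"gripper":28}]' >/dev/null; python3 f.py
```

```text
t 8.025 [-40.4  12.7  49.6] Fy -5.67 Tz [-0.496  0.992 -0.048] j1 [ 2.01  1.52 -0.06] w 28.11
```

```bash
python3 -m jog '[{"tx":-1,"ty":0,"tz":0,"wx":0,"wy":0,"wz":0,"gripper":28}]' >/dev/null; python3 f.py
```

```text
t 8.15 [-40.4  13.5  49.7] Fy -6.53 Tz [-0.56   1.161 -0.068] j1 [ 2.63  1.96 -0.06] w 28.4
```

```bash
python3 -m jog '[{"tx":7,"ty":0,"tz":0,"wx":0,"wy":0,"wz":0,"gripper":28},{"tx":7,"ty":0,"tz":0,"wx":0,"wy":0,"wz":0,"gripper":28}]' >/dev/null; python3 f.py;  python3 -m jog '[{"tx":1,"ty":0,"tz":0,"wx":0,"wy":0,"wz":0,"gripper":28}]' >/dev/null; python3 f.py;  python3 -m jog '[{"tx":1,"ty":0,"tz":0,"wx":0,"wy":0,"wz":0,"gripper":28}]' >/dev/null; python3 f.py
```

```text
t 8.4 [-40.2   0.2  49.5] Fy 0.12 Tz [0.112 0.041 0.036] j1 [0.78 0.04 0.18] w 27.84
t 8.525 [-40.2  -1.1  49.5] Fy 0.23 Tz [ 0.068 -0.016 -0.007] j1 [-0.04 -0.   -0.06] w 27.7
t 8.65 [-40.2  -1.8  49.5] Fy -0.12 Tz [0.047 0.062 0.003] j1 [-0.01  0.03  0.02] w 28.16
```

```bash
python3 -m jog '[{"tx":1,"ty":0,"tz":0,"wx":0,"wy":0,"wz":0,"gripper":28}]' >/dev/null; python3 f.py;  python3 -m jog '[{"tx":1,"ty":0,"tz":0,"wx":0,"wy":0,"wz":0,"gripper":28}]' >/dev/null; python3 f.py
```

```text
t 8.775 [-40.2  -2.7  49.5] Fy 0.61 Tz [ 0.167 -0.015 -0.011] j1 [ 0.03 -0.01  0.02] w 27.95
t 8.9 [-40.3  -3.6  49.5] Fy 1.08 Tz [ 0.239  0.035 -0.037] j1 [-0.33 -0.2   0.03] w 27.68
```

```bash
python3 -m jog '[{"tx":1,"ty":0,"tz":0,"wx":0,"wy":0,"wz":0,"gripper":28}]' >/dev/null; python3 f.py
```

```text
t 9.025 [-40.4  -4.6  49.5] Fy 0.37 Tz [0.245 0.011 0.069] j1 [-0.27 -0.16  0.03] w 28.14
```

```bash
python3 -m jog '[{"tx":1,"ty":0,"tz":0,"wx":0,"wy":0,"wz":0,"gripper":28}]' >/dev/null; python3 f.py
```

```text
t 9.15 [-40.4  -5.7  49.5] Fy 0.62 Tz [0.191 0.016 0.051] j1 [-0.22 -0.14  0.03] w 28.0
```

```bash
python3 -m jog '[{"tx":1,"ty":0,"tz":0,"wx":0,"wy":0,"wz":0,"gripper":28}]' >/dev/null; python3 f.py
```

```text
t 9.275 [-40.4  -6.5  49.5] Fy 2.68 Tz [ 0.582 -0.121  0.014] j1 [-1.38 -0.83  0.05] w 28.15
```

```bash
python3 -m jog '[{"tx":0.7,"ty":0,"tz":0,"wx":0,"wy":0,"wz":0,"gripper":28}]' >/dev/null; python3 f.py
```

```text
t 9.4 [-40.4  -7.1  49.6] Fy 4.79 Tz [ 0.679 -0.118  0.067] j1 [-1.52 -0.92  0.04] w 28.02
```

```bash
python3 -m jog '[{"tx":0.7,"ty":0,"tz":0,"wx":0,"wy":0,"wz":0,"gripper":28}]' >/dev/null; python3 f.py
```

```text
t 9.525 [-40.4  -7.7  49.6] Fy 4.26 Tz [ 1.085 -0.276  0.009] j1 [-2.31 -1.44  0.05] w 28.1
```

The middle unit is sound too: a slide of about 3 mm, then the force rises. Now the left unit.

```bash
python3 -m jog '[{"tx":-7,"ty":0,"tz":0,"wx":0,"wy":0,"wz":0,"gripper":28},{"tx":0,"ty":0,"tz":-34,"wx":0,"wy":0,"wz":0,"gripper":28},{"tx":-37,"ty":0,"tz":0,"wx":0,"wy":0,"wz":0,"gripper":28},{"tx":-37,"ty":0,"tz":0,"wx":0,"wy":0,"wz":0,"gripper":28},{"tx":0,"ty":0,"tz":0,"wx":0,"wy":0,"wz":0,"gripper":28}]' >/dev/null; python3 f.py
python3 - <<'E'
from h import *
p=snapshot("wrist"); cv2.imwrite("pics/w6.png",p["frame"])
E
```

```text
t 10.15 [-40.1  74.5  83.7] Fy -0.39 Tz [ 0.088  0.031 -0.013] j1 [0.96 0.29 0.38] w 27.77
```

View pics/w6.png

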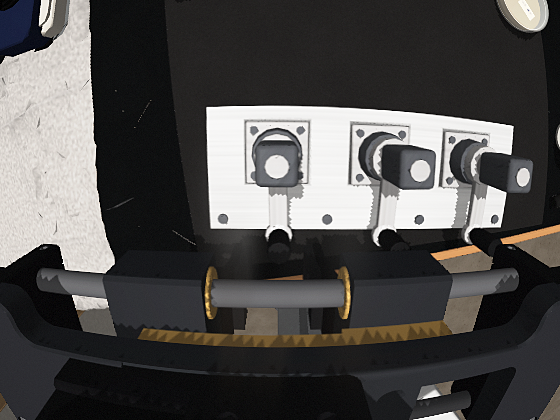

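The left knob at (279,240) is centred between the fingers.

```bash
python3 -m jog '[{"tx":0,"ty":0,"tz":34,"wx":0,"wy":0,"wz":0,"gripper":28},{"tx":0,"ty":0,"tz":0,"wx":0,"wy":0,"wz":0,"gripper":28}]' >/dev/null; python3 f.py; python3 -m jog '[{"tx":-4,"ty":0,"tz":0,"wx":0,"wy":0,"wz":0,"gripper":28}]' >/dev/null; python3 f.py; python3 -m jog '[{"tx":-1,"ty":0,"tz":0,"wx":0,"wy":0,"wz":0,"gripper":28}]' >/dev/null; python3 f.py; python3 -m jog '[{"tx":-1,"ty":0,"tz":0,"wx":0,"wy":0,"wz":0,"gripper":28}]' >/dev/null; python3 f.py
```

```text
t 10.45 [-42.8  71.6  47.3] Fy -0.11 Tz [0.106 0.077 0.012] j1 [ 0.04  0.01 -0.  ] w 28.12
t 10.575 [-40.   76.3  50. ] Fy -0.04 Tz [0.091 0.017 0.055] j1 [-0.42 -0.02 -0.15] w 28.25
t 10.7 [-39.2  78.   50.8] Fy -0.27 Tz [0.017 0.035 0.02 ] j1 [-0.1   0.03  0.01] w 28.21
t 10.825 [-39.5  79.   50.4] Fy 0.8 Tz [ 0.068  0.031 -0.063] j1 [-0.12  0.02 -0.02] w 28.12
```

```bash
python3 -m jog '[{"tx":-1,"ty":0,"tz":0,"wx":0,"wy":0,"wz":0,"gripper":28}]' >/dev/null; python3 f.py; python3 -m jog '[{"tx":-1,"ty":0,"tz":0,"wx":0,"wy":0,"wz":0,"gripper":28}]' >/dev/null; python3 f.py
```

```text
t 10.95 [-39.9  80.   50. ] Fy 0.75 Tz [ 0.078  0.059 -0.011] j1 [-0.11  0.02 -0.02] w 27.84
t 11.075 [-40.2  81.   49.7] Fy 0.77 Tz [0.095 0.075 0.039] j1 [-0.1   0.02 -0.02] w 27.84
```

```bash
python3 -m jog '[{"tx":-1,"ty":0,"tz":0,"wx":0,"wy":0,"wz":0,"gripper":28}]' >/dev/null; python3 f.py
```

```text
t 11.2 [-40.3  81.9  49.6] Fy -0.63 Tz [-0.018  0.103 -0.019] j1 [ 0.09  0.14 -0.03] w 28.1
```

```bash
python3 -m jog '[{"tx":-1,"ty":0,"tz":0,"wx":0,"wy":0,"wz":0,"gripper":28}]' >/dev/null; python3 f.py
```

```text
t 11.325 [-40.4  82.9  49.5] Fy -0.53 Tz [0.024 0.04  0.009] j1 [ 0.07  0.12 -0.03] w 28.36
```

```bash
python3 -m jog '[{"tx":-1,"ty":0,"tz":0,"wx":0,"wy":0,"wz":0,"gripper":28}]' >/dev/null; python3 f.py
```

```text
t 11.45 [-40.4  83.9  49.5] Fy -0.02 Tz [ 0.049  0.144 -0.034] j1 [ 0.05  0.12 -0.03] w 28.27
```

Light drag of about 0.35 N. I'll continue.

```bash
python3 -m jog '[{"tx":-1,"ty":0,"tz":0,"wx":0,"wy":0,"wz":0,"gripper":28}]' >/dev/null; python3 f.py
```

```text
t 11.575 [-40.4  84.9  49.5] Fy -0.94 Tz [0.052 0.099 0.024] j1 [ 0.05  0.11 -0.03] w 27.67
```

```bash
python3 -m jog '[{"tx":-1,"ty":0,"tz":0,"wx":0,"wy":0,"wz":0,"gripper":28}]' >/dev/null; python3 f.py
```

```text
t 11.7 [-40.4  85.9  49.5] Fy -1.17 Tz [ 0.054  0.092 -0.002] j1 [ 0.04  0.11 -0.03] w 27.73
```

```bash
python3 -m jog '[{"tx":-1,"ty":0,"tz":0,"wx":0,"wy":0,"wz":0,"gripper":28}]' >/dev/null; python3 f.py
```

```text
t 11.825 [-40.3  86.9  49.5] Fy -0.11 Tz [ 0.047  0.105 -0.017] j1 [ 0.04  0.11 -0.03] w 27.78
```

```bash
python3 -m jog '[{"tx":-1,"ty":0,"tz":0,"wx":0,"wy":0,"wz":0,"gripper":28}]' >/dev/null; python3 f.py
```

```text
t 11.95 [-40.3  87.9  49.5] Fy -0.41 Tz [ 0.092  0.048 -0.007] j1 [ 0.04  0.11 -0.03] w 28.04
```

```bash
python3 -m jog '[{"tx":-1,"ty":0,"tz":0,"wx":0,"wy":0,"wz":0,"gripper":28}]' >/dev/null; python3 f.py
```

```text
t 12.075 [-40.3  89.   49.5] Fy -0.16 Tz [ 0.097  0.069 -0.03 ] j1 [ 0.04  0.11 -0.03] w 28.27
```

```bash
python3 -m jog '[{"tx":-1,"ty":0,"tz":0,"wx":0,"wy":0,"wz":0,"gripper":28}]' >/dev/null; python3 f.py
```

```text
t 12.2 [-40.3  89.9  49.5] Fy -1.57 Tz [0.048 0.068 0.031] j1 [ 0.11  0.15 -0.03] w 28.11
```

```bash
python3 -m jog '[{"tx":-1,"ty":0,"tz":0,"wx":0,"wy":0,"wz":0,"gripper":28}]' >/dev/null; python3 f.py
```

```text
t 12.325 [-40.3  90.9  49.5] Fy -0.65 Tz [0.044 0.122 0.016] j1 [ 0.11  0.14 -0.03] w 28.27
```

The left unit is the worn one: it swung about 8 mm under roughly 0.35 N. Now I'll swing it to the right.

```bash
python3 -m jog '[{"tx":6,"ty":0,"tz":0,"wx":0,"wy":0,"wz":0,"gripper":28},{"tx":6,"ty":0,"tz":0,"wx":0,"wy":0,"wz":0,"gripper":28}]' >/dev/null; python3 f.py;  python3 -m jog '[{"tx":1,"ty":0,"tz":0,"wx":0,"wy":0,"wz":0,"gripper":28}]' >/dev/null; python3 f.py;  python3 -m jog '[{"tx":1,"ty":0,"tz":0,"wx":0,"wy":0,"wz":0,"gripper":28}]' >/dev/null; python3 f.py;  python3 -m jog '[{"tx":1,"ty":0,"tz":0,"wx":0,"wy":0,"wz":0,"gripper":28}]' >/dev/null; python3 f.py
```

```text
t 12.575 [-40.2  78.5  49.6] Fy 0.19 Tz [ 0.085 -0.012  0.012] j1 [0.69 0.03 0.14] w 28.03
t 12.7 [-40.2  77.3  49.6] Fy 0.39 Tz [ 0.058  0.021 -0.004] j1 [-0.   -0.02 -0.04] w 28.22
t 12.825 [-40.2  76.7  49.6] Fy -0.44 Tz [0.216 0.006 0.047] j1 [-0.23 -0.13  0.02] w 28.16
t 12.95 [-40.3  75.9  49.6] Fy 0.64 Tz [ 0.217 -0.033  0.046] j1 [-0.26 -0.14  0.03] w 28.18
```

```bash
python3 -m jog '[{"tx":1,"ty":0,"tz":0,"wx":0,"wy":0,"wz":0,"gripper":28},{"tx":1,"ty":0,"tz":0,"wx":0,"wy":0,"wz":0,"gripper":28}]' >/dev/null; python3 f.py;  python3 -m jog '[{"tx":1,"ty":0,"tz":0,"wx":0,"wy":0,"wz":0,"gripper":28}]' >/dev/null; python3 f.py;  python3 -m jog '[{"tx":1,"ty":0,"tz":0,"wx":0,"wy":0,"wz":0,"gripper":28}]' >/dev/null; python3 f.py
```

```text
t 13.2 [-40.3  73.9  49.5] Fy 0.23 Tz [ 0.198  0.003 -0.056] j1 [-0.19 -0.13  0.03] w 27.78
t 13.325 [-40.3  72.9  49.5] Fy 1.25 Tz [ 0.181 -0.01   0.01 ] j1 [-0.17 -0.13  0.03] w 28.44
t 13.45 [-40.3  71.8  49.5] Fy 1.52 Tz [ 0.188 -0.006  0.017] j1 [-0.17 -0.12  0.03] w 28.04
```

```bash
python3 -m jog '[{"tx":1,"ty":0,"tz":0,"wx":0,"wy":0,"wz":0,"gripper":28},{"tx":1,"ty":0,"tz":0,"wx":0,"wy":0,"wz":0,"gripper":28}]' >/dev/null; python3 f.py;  python3 -m jog '[{"tx":1,"ty":0,"tz":0,"wx":0,"wy":0,"wz":0,"gripper":28}]' >/dev/null; python3 f.py;  python3 -m jog '[{"tx":1,"ty":0,"tz":0,"wx":0,"wy":0,"wz":0,"gripper":28}]' >/dev/null; python3 f.py
```

```text
t 13.7 [-40.3  69.8  49.5] Fy 0.34 Tz [ 0.179 -0.021  0.   ] j1 [-0.16 -0.12  0.03] w 28.4
t 13.825 [-40.3  68.8  49.5] Fy 0.59 Tz [ 0.183  0.073 -0.035] j1 [-0.15 -0.11  0.03] w 27.82
t 13.95 [-40.3  67.8  49.5] Fy 0.04 Tz [ 0.21  -0.001  0.028] j1 [-0.15 -0.11  0.03] w 27.91
```

```bash
python3 -m jog '[{"tx":1,"ty":0,"tz":0,"wx":0,"wy":0,"wz":0,"gripper":28},{"tx":1,"ty":0,"tz":0,"wx":0,"wy":0,"wz":0,"gripper":28}]' >/dev/null; python3 f.py;  python3 -m jog '[{"tx":1,"ty":0,"tz":0,"wx":0,"wy":0,"wz":0,"gripper":28}]' >/dev/null; python3 f.py;  python3 -m jog '[{"tx":1,"ty":0,"tz":0,"wx":0,"wy":0,"wz":0,"gripper":28}]' >/dev/null; python3 f.py
```

```text
t 14.2 [-40.3  65.8  49.5] Fy 1.0 Tz [ 0.21  -0.009  0.006] j1 [-0.14 -0.11  0.03] w 27.92
t 14.325 [-40.3  64.8  49.6] Fy -0.38 Tz [ 0.129  0.004 -0.027] j1 [-0.14 -0.11  0.03] w 28.12
t 14.45 [-40.3  63.8  49.5] Fy 0.42 Tz [ 0.14   0.02  -0.005] j1 [-0.13 -0.1   0.03] w 28.4
```

```bash
python3 -m jog '[{"tx":1,"ty":0,"tz":0,"wx":0,"wy":0,"wz":0,"gripper":28}]' >/dev/null; python3 f.py
```

```text
t 14.575 [-40.3  62.9  49.5] Fy 0.83 Tz [0.153 0.022 0.042] j1 [-0.23 -0.17  0.03] w 28.03
```

```bash
python3 -m jog '[{"tx":1,"ty":0,"tz":0,"wx":0,"wy":0,"wz":0,"gripper":28}]' >/dev/null; python3 f.py
```

```text
t 14.7 [-40.3  61.8  49.5] Fy -0.17 Tz [ 0.137 -0.004  0.004] j1 [-0.23 -0.16  0.03] w 27.84
```

```bash
python3 -m jog '[{"tx":1,"ty":0,"tz":0,"wx":0,"wy":0,"wz":0,"gripper":28}]' >/dev/null; python3 f.py
```

```text
t 14.825 [-40.3  60.8  49.5] Fy 0.69 Tz [ 0.177  0.027 -0.043] j1 [-0.21 -0.15  0.03] w 28.26
```

```bash
python3 -m jog '[{"tx":1,"ty":0,"tz":0,"wx":0,"wy":0,"wz":0,"gripper":28}]' >/dev/null; python3 f.py
```

```text
t 14.95 [-40.3  59.8  49.6] Fy 1.4 Tz [ 0.391 -0.01   0.053] j1 [-0.51 -0.34  0.03] w 27.93
```

```bash
python3 -m jog '[{"tx":0.6,"ty":0,"tz":0,"wx":0,"wy":0,"wz":0,"gripper":28}]' >/dev/null; python3 f.py
```

```text
t 15.075 [-40.3  59.4  49.6] Fy 1.48 Tz [ 0.517 -0.135 -0.008] j1 [-1.1  -0.66  0.03] w 28.11
```

The right stop is reached at about 2 N. I'll back off, rise, and move over the head.

```bash
python3 -m jog '[{"tx":-7,"ty":0,"tz":0,"wx":0,"wy":0,"wz":0,"gripper":28},{"tx":0,"ty":0,"tz":-40,"wx":0,"wy":0,"wz":0,"gripper":28},{"tx":0,"ty":0,"tz":-40,"wx":0,"wy":0,"wz":0,"gripper":50},{"tx":-8,"ty":0,"tz":0,"wx":0,"wy":0,"wz":0,"gripper":50},{"tx":0,"ty":0,"tz":0,"wx":0,"wy":0,"wz":0,"gripper":50}]' >/dev/null; python3 f.py
python3 - <<'E'
from h import *
p=snapshot("wrist"); cv2.imwrite("pics/w7.png",cv2.resize(p["frame"][100:250,200:400],None,fx=4,fy=4,interpolation=cv2.INTER_CUBIC))
E
```

```text
t 15.7 [-40.6  74.8 129.1] Fy -0.25 Tz [ 0.064  0.028 -0.012] j1 [0.14 0.08 0.1 ] w 47.1
```

View pics/w7.png

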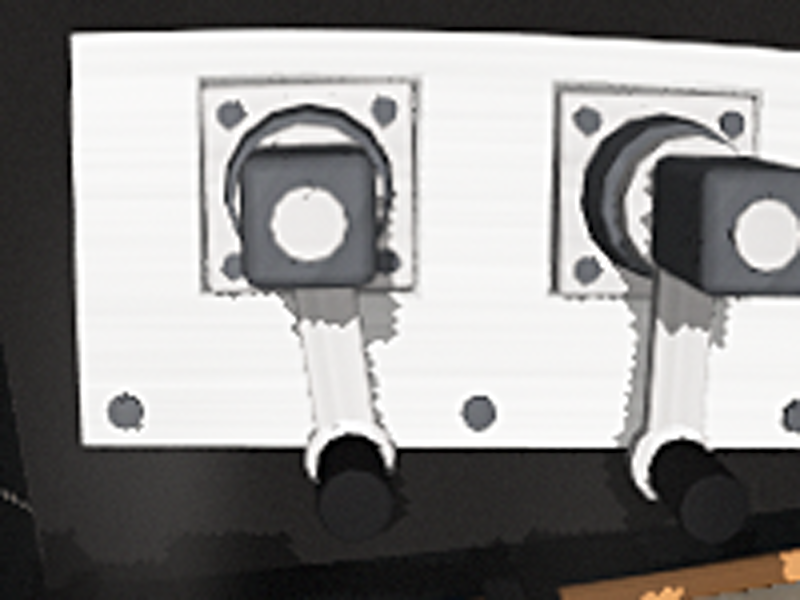

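The left arm is visibly swung right. The head disc is at crop (309,223) and the knob top at (357,502).

Run:
```python
from h import *
p=snapshot("wrist")
W=lambda x,y,z: wz(p,200+x/4-.375,100+y/4-.375,z)
h=W(309,223,.085);k=W(357,502,.072)
print(rk(h),rk(k)); d=rk(k)-rk(h); print("angle",np.arctan2(-d[1],-d[0]))
plan(CT+EX*rk(h)[0]/1e3+EY*rk(h)[1]/1e3+[0,0,.11],RT,1)
```

```text
[11.4 74.5 85. ] [-39.5  66.   72. ]
angle 0.16546725019773306
t 15.8 pos [ 0.4386 -0.1446  0.128 ] F [-0.91  0.32 -0.95] w 0.049152633312961526
[ -0.2 -52.9  17.9] [ 0.0026 -0.0007  0.0013]
```

```bash
python3 -m jog '[{"tx":0,"ty":-26,"tz":0,"wx":0,"wy":0,"wz":0,"gripper":50},{"tx":0,"ty":-26,"tz":0,"wx":0,"wy":0,"wz":0,"gripper":50},{"tx":0,"ty":0,"tz":30,"wx":0,"wy":0,"wz":0,"gripper":50},{"tx":0,"ty":0,"tz":0,"wx":0,"wy":0,"wz":0,"gripper":50}]' >/dev/null; python3 f.py
python3 - <<'E'
from h import *
p=snapshot("wrist"); cv2.imwrite("pics/w8.png",p["frame"])
E
```

```text
t 16.3 [ 8.5 73.6 95.8] Fy -0.84 Tz [0.082 0.066 0.039] j1 [-0.24  0.01 -0.  ] w 50.03
```

View pics/w8.png

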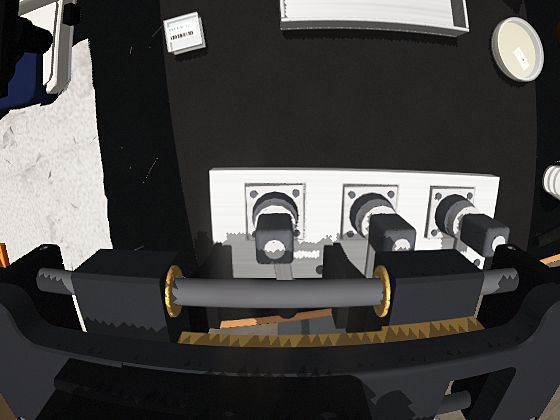

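The head at (275,247) is centred between the fingers. I'll descend and close lightly.

```bash
python3 -m jog '[{"tx":0,"ty":0,"tz":25,"wx":0,"wy":0,"wz":0,"gripper":50},{"tx":0,"ty":0,"tz":19,"wx":0,"wy":0,"wz":0,"gripper":50},{"tx":0,"ty":0,"tz":0,"wx":0,"wy":0,"wz":0,"gripper":50},{"tx":0,"ty":0,"tz":0,"wx":0,"wy":0,"wz":0,"gripper":50}]' >/dev/null; python3 f.py
```

```text
t 16.85 [12.4 74.5 56.7] Fy -0.1 Tz [0.03  0.017 0.036] j1 [ 0.01  0.02 -0.  ] w 50.02
```

```bash
python3 -m jog '[{"tx":0,"ty":0,"tz":3,"wx":0,"wy":0,"wz":0,"gripper":30},{"tx":0,"ty":0,"tz":0,"wx":0,"wy":0,"wz":0,"gripper":24},{"tx":0,"ty":0,"tz":0,"wx":0,"wy":0,"wz":0,"gripper":15},{"tx":0,"ty":0,"tz":0,"wx":0,"wy":0,"wz":0,"gripper":10},{"tx":0,"ty":0,"tz":0,"wx":0,"wy":0,"wz":0,"gripper":10}]' 30; python3 f.py
```

```text
t: 17.48
position: [0.4806, -0.1774, 0.0527]
orientation: [[-0.62, -0.784, 0.001], [-0.784, 0.62, 0.0], [-0.0, -0.0, -1.0]]
contact_force: [1.2, 0.9, 0.5]
grip_width: 0.0218
t 17.475 [11.9 74.6 52.7] Fy 1.5 Tz [ 0.223 -0.107 -0.03 ] j1 [-0.76 -0.43 -0.02] w 21.76
```

Gripped at 21.8 mm, which matches the 22 mm head. I'll lift slowly out of the nest, then higher.

```bash
python3 -m jog '[{"tx":0,"ty":0,"tz":-3,"wx":0,"wy":0,"wz":0,"gripper":10},{"tx":0,"ty":0,"tz":-6,"wx":0,"wy":0,"wz":0,"gripper":10},{"tx":0,"ty":0,"tz":-12,"wx":0,"wy":0,"wz":0,"gripper":10},{"tx":0,"ty":0,"tz":-22,"wx":0,"wy":0,"wz":0,"gripper":10},{"tx":0,"ty":0,"tz":-22,"wx":0,"wy":0,"wz":0,"gripper":10}]'; python3 -m jog '[{"tx":0,"ty":0,"tz":-10,"wx":0,"wy":0,"wz":0,"gripper":10},{"tx":0,"ty":0,"tz":0,"wx":0,"wy":0,"wz":0,"gripper":10}]' >/dev/null; python3 f.py;  python3 - <<'E'
from h import *
p=snapshot("wrist"); cv2.imwrite("pics/w9.png",p["frame"])
ct=np.array([.6005,-.368,0])
plan(ct+.008*EX+[0,0,.125],None,5)
E
```

```text
t: 18.1
position: [0.4798, -0.1776, 0.1187]
orientation: [[-0.62, -0.784, -0.001], [-0.784, 0.62, -0.0], [0.001, 0.001, -1.0]]
contact_force: [-0.5, 0.2, -3.6]
grip_width: 0.0221
t 18.35 [ 12.2  74.3 128.5] Fy -0.39 Tz [0.061 0.023 0.002] j1 [ 0.03  0.02 -0.  ] w 21.84
t 18.4 pos [ 0.4801 -0.1775  0.1275] F [-0.92 -0.96 -4.04] w 0.02177897469665683
[ 14.9 -44.1   0.5] [0. 0. 0.]
[ 14.9 -44.1   0.5] [0. 0. 0.]
[ 14.9 -44.1   0.5] [0. 0. 0.]
[ 14.9 -44.1   0.5] [0. 0. 0.]
[ 14.9 -44.1   0.5] [0. 0. 0.]
```

View pics/w9.png

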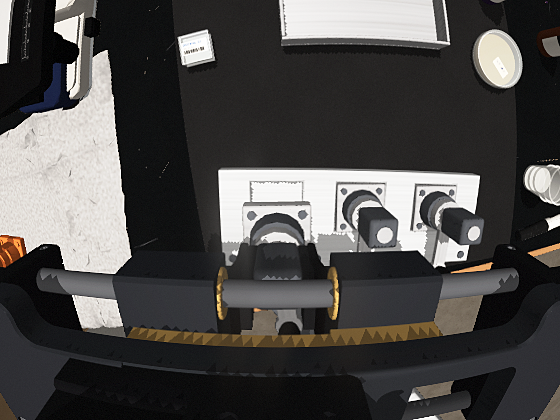

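Run:
```python
from h import *
p=snapshot("top"); q=snapshot("side")
cv2.imwrite("pics/t9.png",cv2.resize(p["frame"][40:290,250:500],None,fx=2.4,fy=2.4)); cv2.imwrite("pics/s9.png",cv2.resize(q["frame"][60:260,150:420],None,fx=2.8,fy=2.8))
for u,v,z in((392,192,0),(355,150,.15),(355,160,.1),(385,222,.06),(389,240,.1)): print(u,v,z,np.round(atz(p,u,v,z),3),rk(atz(p,u,v,z)))
print("dish rk",rk(np.array([.6005,-.368,0])))
```

```text
392 192 0 [ 0.671 -0.508  0.   ] [366.7 -66.5   0. ]
355 150 0.15 [ 0.744 -0.375  0.15 ] [341.2  83.4 150. ]
355 160 0.1 [ 0.733 -0.383  0.1  ] [337.5  70.2 100. ]
385 222 0.06 [ 0.568 -0.473  0.06 ] [ 264.  -102.3   60. ]
389 240 0.1 [ 0.512 -0.473  0.1  ] [ 220.3 -137.9  100. ]
dish rk [224.2  -0.4   0. ]
```

View pics/t9.png

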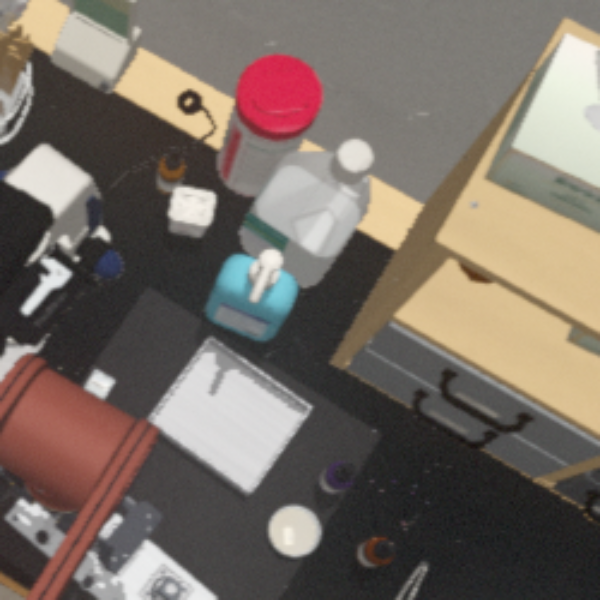

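View pics/s9.png

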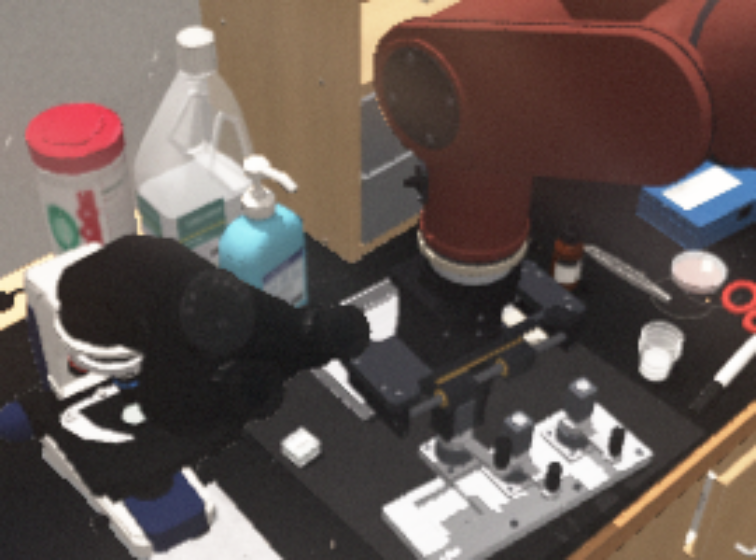

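The path is clear: the soap bottle is at rack x of about 305 or more, the cabinet corner at 367 and the microscope at rack y of about 190 or more. I'll move over the dish.

```bash
python3 -m jog '[{"tx":10,"ty":-30,"tz":0,"wx":0,"wy":0,"wz":0,"gripper":10},{"tx":19,"ty":-45,"tz":0,"wx":0,"wy":0,"wz":0,"gripper":10},{"tx":19,"ty":-45,"tz":0,"wx":0,"wy":0,"wz":0,"gripper":10},{"tx":19,"ty":-45,"tz":0,"wx":0,"wy":0,"wz":0,"gripper":10},{"tx":19,"ty":-45,"tz":0,"wx":0,"wy":0,"wz":0,"gripper":10}]' >/dev/null; python3 -m jog '[{"tx":0,"ty":0,"tz":0,"wx":0,"wy":0,"wz":0,"gripper":10},{"tx":0,"ty":0,"tz":0,"wx":0,"wy":0,"wz":0,"gripper":10}]' >/dev/null; python3 f.py;  python3 - <<'E'
from h import *
p=snapshot("wrist"); q=snapshot("side");cv2.imwrite("pics/w10.png",np.hstack([p["frame"],q["frame"]])[:, :] if 0 else cv2.resize(np.hstack([p["frame"],q["frame"]]),(800,300)))
E
```

```text
t 19.375 [220.5 -11.5 125.5] Fy 0.54 Tz [ 0.128 -0.039 -0.025] j1 [-0.87 -0.05 -0.  ] w 21.79
```

View pics/w10.png

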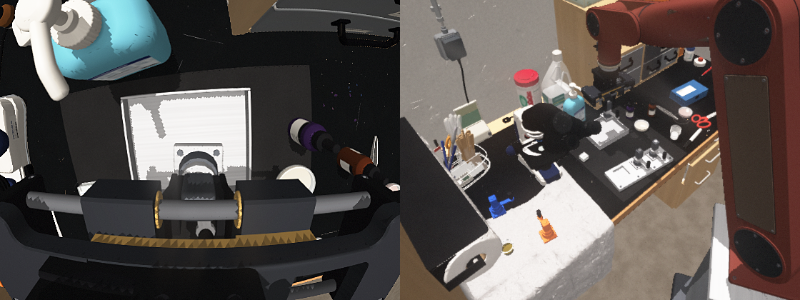

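Run:
```python
from h import *
p=snapshot("wrist")
for z in(.2,.15): print(rk(wz(p,88,130,z)))
print(rk(wz(p,95,110,.1)))
for u,v in ((170,137),(351,124),(368,225)): print("dish corner",rk(wz(p,u,v,.024)))
```

```text
[295.9  46.4 200. ]
[295.8  78.8 150. ]
[308.1 104.9 100. ]
dish corner [283.6  78.7  24. ]
dish corner [293.3 -71.4  24. ]
dish corner [206.3 -91.2  24. ]
```

```bash
python3 -m jog '[{"tx":0,"ty":0,"tz":30,"wx":0,"wy":0,"wz":0,"gripper":10},{"tx":0,"ty":0,"tz":25,"wx":0,"wy":0,"wz":0,"gripper":10},{"tx":0,"ty":0,"tz":10,"wx":0,"wy":0,"wz":0,"gripper":10},{"tx":0,"ty":0,"tz":0,"wx":0,"wy":0,"wz":0,"gripper":10},{"tx":0,"ty":0,"tz":0,"wx":0,"wy":0,"wz":0,"gripper":10}]'; python3 f.py
```

```text
t: 20.15
position: [0.5926, -0.3757, 0.0643]
orientation: [[-0.62, -0.784, 0.002], [-0.784, 0.62, -0.002], [-0.0, -0.003, -1.0]]
contact_force: [-0.0, 0.5, -3.9]
grip_width: 0.0214
t 20.15 [222.8 -11.4  64.3] Fy 0.39 Tz [0.087 0.102 0.018] j1 [ 0.08  0.04 -0.  ] w 21.43
```

```bash
python3 -m jog '[{"tx":0,"ty":0,"tz":4,"wx":0,"wy":0,"wz":0,"gripper":10},{"tx":0,"ty":0,"tz":3,"wx":0,"wy":0,"wz":0,"gripper":10},{"tx":0,"ty":0,"tz":1,"wx":0,"wy":0,"wz":0,"gripper":10},{"tx":0,"ty":0,"tz":0,"wx":0,"wy":0,"wz":0,"gripper":10}]' | grep -E 'pos|forc'; python3 -m jog '[{"tx":0,"ty":0,"tz":1,"wx":0,"wy":0,"wz":0,"gripper":10}]'| grep -E 'pos|forc'; python3 -m jog '[{"tx":0,"ty":0,"tz":1,"wx":0,"wy":0,"wz":0,"gripper":10}]'| grep -E 'pos|forc'
```

```text
position: [0.5915, -0.3752, 0.0543]
contact_force: [-0.2, 0.9, -3.1]
position: [0.5918, -0.3754, 0.0537]
contact_force: [0.4, -0.4, -3.6]
position: [0.5917, -0.3753, 0.0526]
contact_force: [0.1, 0.2, -3.3]
```

```bash
python3 -m jog '[{"tx":0,"ty":0,"tz":1,"wx":0,"wy":0,"wz":0,"gripper":10}]'| grep -E 'pos|forc'; python3 -m jog '[{"tx":0,"ty":0,"tz":1,"wx":0,"wy":0,"wz":0,"gripper":10}]'| grep -E 'pos|forc'
```

```text
position: [0.5917, -0.3752, 0.0515]
contact_force: [-0.4, -0.1, -3.3]
position: [0.5918, -0.3754, 0.0509]
contact_force: [-1.1, 0.9, 1.8]
```

```bash
python3 -m jog '[{"tx":0,"ty":0,"tz":0.7,"wx":0,"wy":0,"wz":0,"gripper":10},{"tx":0,"ty":0,"tz":0,"wx":0,"wy":0,"wz":0,"gripper":10}]'| grep -E 'pos|forc'
```

```text
position: [0.5919, -0.3755, 0.0508]
contact_force: [-2.8, 1.9, 4.7]
```

The unit is on the dish floor, so I'll release.

```bash
python3 -m jog '[{"tx":0,"ty":0,"tz":0,"wx":0,"wy":0,"wz":0,"gripper":24},{"tx":0,"ty":0,"tz":0,"wx":0,"wy":0,"wz":0,"gripper":30},{"tx":0,"ty":0,"tz":0,"wx":0,"wy":0,"wz":0,"gripper":40},{"tx":0,"ty":0,"tz":0,"wx":0,"wy":0,"wz":0,"gripper":46},{"tx":0,"ty":0,"tz":0,"wx":0,"wy":0,"wz":0,"gripper":46}]' | grep -E 'pos|forc|wid'; python3 -m jog '[{"tx":0,"ty":0,"tz":-10,"wx":0,"wy":0,"wz":0,"gripper":46},{"tx":0,"ty":0,"tz":-25,"wx":0,"wy":0,"wz":0,"gripper":46},{"tx":0,"ty":0,"tz":-40,"wx":0,"wy":0,"wz":0,"gripper":46},{"tx":0,"ty":0,"tz":-40,"wx":0,"wy":0,"wz":0,"gripper":46},{"tx":0,"ty":0,"tz":0,"wx":0,"wy":0,"wz":0,"gripper":46}]';python3 - <<'E'
from h import *
p=snapshot("wrist"); cv2.imwrite("pics/w11.png",p["frame"])
E
```

```text
position: [0.5917, -0.3752, 0.0497]
contact_force: [0.6, 0.5, -0.6]
grip_width: 0.0448
t: 22.65
position: [0.5942, -0.3772, 0.1713]
orientation: [[-0.62, -0.784, 0.008], [-0.784, 0.62, -0.006], [0.0, -0.01, -1.0]]
contact_force: [-0.6, -1.4, 0.1]
grip_width: 0.0458
```

View pics/w11.png

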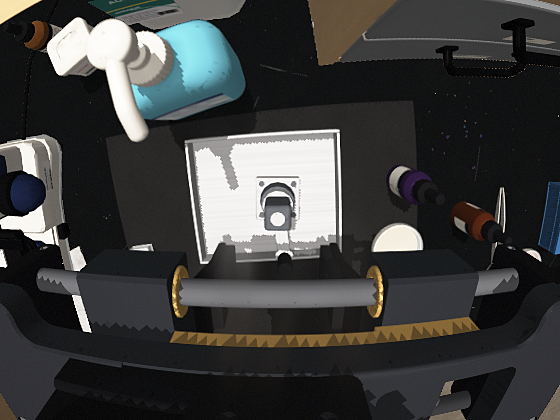

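The unit stands upright in the dish, head at (277,215). I'll back away and check the arm angle and the rack.

```bash
python3 -m jog '[{"tx":0,"ty":30,"tz":-10,"wx":0,"wy":0,"wz":0,"gripper":46},{"tx":0,"ty":30,"tz":-10,"wx":0,"wy":0,"wz":0,"gripper":46},{"tx":0,"ty":30,"tz":-10,"wx":0,"wy":0,"wz":0,"gripper":46},{"tx":0,"ty":0,"tz":0,"wx":0,"wy":0,"wz":0,"gripper":46},{"tx":0,"ty":0,"tz":0,"wx":0,"wy":0,"wz":0,"gripper":46}]' >/dev/null;python3 f.py
python3 - <<'E'
from h import *
p=snapshot("wrist"); cv2.imwrite("pics/w12.png",cv2.resize(p["frame"][60:260,150:410],None,fx=3,fy=3,interpolation=cv2.INTER_CUBIC))
q=snapshot("side"); cv2.imwrite("pics/s12.png",cv2.resize(q["frame"][150:280,230:430],None,fx=4,fy=4,interpolation=cv2.INTER_CUBIC))
E
```

```text
t 23.325 [131.8 -11.7 194.1] Fy 0.47 Tz [ 0.093  0.004 -0.013] j1 [ 0.15  0.04 -0.  ] w 46.44
```

View pics/w12.png

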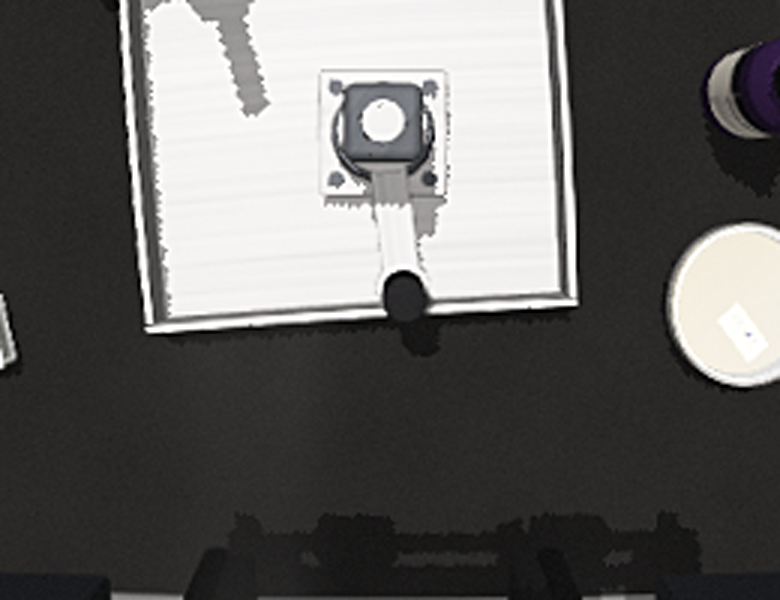

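View pics/s12.png

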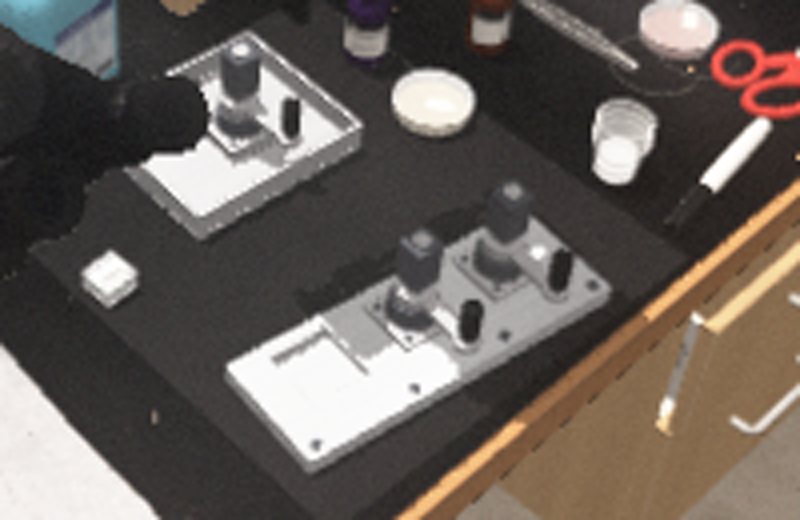

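Run:
```python
from h import *
p=snapshot("wrist")
W=lambda x,y,z: rk(wz(p,150+x/3-.33,60+y/3-.33,z))
h=W(382,121,.083);k=W(404,296,.070);d=k-h
print(h,k,np.arctan2(-d[1],-d[0]),np.hypot(d[0],d[1]))
c=[W(x,y,.015) for x,y in((320,70),(447,70),(447,197),(320,197))];print(c)
for a,b in((3,0),(2,1)): e=c[b]-c[a];print("foot yaw",np.arctan2(e[1],e[0]))
for a,b in((1,0),(2,3)): e=c[b]-c[a];print("foot yaw",np.arctan2(-e[0],e[1]))
```

```text
[223.7 -11.7  83. ] [173.  -18.2  70. ] 0.1275095582152383 51.11496845347749
[array([245.9,   9.6,  15. ]), array([245.9, -34. ,  15. ]), array([201.3, -34.2,  15. ]), array([201.3,   9.7,  15. ])]
foot yaw -0.0022421487090937752
foot yaw 0.004484274874816043
foot yaw -0.0
foot yaw -0.0
```

The arm sits 0.128 rad to the right of the unit's own axis, against a stop at 0.13. The foot is square and flat on the dish floor, and the robot is clear. Handing in.

```bash
python3 -c "
from bench import workorder; print(workorder.finish_job())"
```

```text
the job is handed in; nothing more can be done
None
```

The worn unit was the left one as you face the rack. It now stands upright in the steel dish with its arm at the right stop, and the job is handed in. The robot clock was at about 23.4 s.

- **Finding it:** I rocked each knob left and then right. The right and middle units gave only a few millimetres of rattle before the force rose, and I stopped at about 6.5 N at most. The left one swung about 8 mm left and then about 14 mm right, at roughly 0.3–0.5 N, to its stops.
- **Marking and moving:** I left its arm at the right stop with about 2 N, gripped the square head (21.8 mm measured, 22 mm given), lifted it out and set it down in the dish.
- **Last checks:** In the final pictures the arm stands about 0.128 rad right of the unit's own axis, against a stop at 0.13 rad. The foot lies flat and square in the dish, both sound units are still seated, and the petri dish, violet bottle and cover box appear where they were. The gripper was clear of everything.

No check failed or disagreed. The direct force reading was noisy, at about ±1 N, so I judged the light touches mainly by the joint torques.

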